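# Clear the tile chips, close the two-tier tile box and lift off its cover

### The arm

A 6-joint arm with a two-finger parallel gripper is mounted at the origin on the work surface. World frame = base frame: x ahead of the robot, y to its left, z up, the work surface at z = 0. Lengths are in m, angles in rad, forces in N, time in s.
With the tool pointing down it reaches from about 0.375 to 0.9 m from the base axis. Payload 3.1 kg.
Tool frame: the origin (TCP) lies where the fingers leave the gripper's body, on its centre line; the fingertips stand manip.tip_reach ahead of it and the grasp point (between the pads) lies 54 mm ahead of it (manip.tip_reach is the distance from the TCP to the fingertips, in m); z points along the fingers, y is the direction in which the jaws open and shut (so a half turn about z gives the same grasp; the last joint's range is limited). The gripper opens to 85 mm and grips with 20 to 120 N. Pads are 22 mm wide; open, the fingers measure 114 mm over their backs; the gripper's body (76 mm by 85 mm) begins 54 mm behind the grasp point. The pads swing forward as they close: fully open they stand 13 mm farther back than shut.
Start: joints at [1.036, 0.527, 1.433, -0, 1.181, -0.178], TCP at [0.218, 0.586, 0.304] pointing down, gripper open.
Joint ranges: [-3.08, 3.08], [-0.75, 2.2], [0.22, 2.44], [-1.43, 4.57], [0, 2.65], [-2.85, 2.85]. Speed limits (rad/s): [2.79, 2.79, 3.14, 3.14, 3.14, 3.14].

### API

Orientations are given as a unit quaternion [x, y, z, w].
In Python, from station import manip, cams, order gives the robot as it stands. The module is installed in compiled form; this text tells all that it offers.
- The arm moves only by the tool drive_tool, never from a script. Its arguments are lists of equal length, an entry for each row: "linear": the shift along the tool's x, y, z in mm, a list of three; "rot": the turn, a rotation vector about the tool's x, y, z in degrees, a list of three; "hand": the finger opening in mm, from 0 to 85.4. A call has 1 to 20 rows; each row shifts and turns the pose as measured when the row begins, along the tool's axes as they then stand; what a row does not reach is not made up. A row lasts 1/12 s, in which the tool goes at most 41.7 mm and 7.16 degrees, less where a joint would pass 70% of its speed; a pose out of reach is approached as far as the arm can. A call with a gripper value outside its range is refused whole. The fingers move at their own pace and stop on an object; "force" is the grip in N (left out, the last holds). Time passes only in rows, so rows that do not move let the fingers close. It gives the time, the measured TCP pose, the force and the opening at its end, in the units of the state.
- manip.sense(): the state, without advancing time (a new reading comes with each control period).
- cams.snapshot(name): name is "scene" or "side" or "wrist"; returns the picture (400x640x3 uint8, red, green, blue); there is no depth.
- cams.camera_model(name): a dict with "vfov" (degrees; the focal length in pixels is half the picture's height over the tangent of half this angle, whatever the lens; pixels are square), "cx", "cy" (the principal point, pixels), "rvec" (rotation vector, rad) and "tvec" (3), from world to camera coordinates, as OpenCV has them. Camera axes: x right, y down, z forward; pixel columns grow to the right and rows downward; lengths in m; the calibration is good to about 2 mm. A picture is of the moment at which its call begins: read the wrist's pose just before it. camera_model takes no time and is no camera call; for the wrist camera it gives the pose at the moment of the call.
- order.sign_off(): hands the job in, once; it reports no verdict.
Trained networks look in the newest picture that a camera, given by its name, has taken for a name from the list of things; names that differ only in an ending like _2 or _b are one class to them, and where a whole thing is asked for, a point or a joint stands for the part that bears it (a point fixed in the world has none). Each returns a list of dicts, best first, with "score" (0 to 1); they miss things now and then, are a little off and sometimes report something else, mostly with a low value. They report only what shows in the picture. A call takes as long as a camera call.
- cams.regions_of(label, camera): "pixels" (400x640 bool, what is visible of it) and "rect" ([left, top, right, bottom] in pixels, round what is visible of it).
- cams.spot_point(label, camera): "at" ([column, row] in pixels: a listed point, or the origin of a listed thing).
The state is a dict: "t": time; "q": joint angles; "qd": joint speeds; "tau": joint torques, N m; "tcp_pos": TCP position; "tool_rot": TCP orientation; "force": force on the tool from outside, world axes, zero at the start; "ft_torque": the same for the moment, N m; "finger_gap": opening from 0.0 (shut) to 1.0 (fully open).
Only numpy, scipy, OpenCV 4.12 (cv2) and the standard library are available. Lean on these libraries where they do the work, as an engineer would, in place of code of your own. Each camera call takes 0.05 s, during which the arm holds its last target. There are 200 camera calls.

### The job

Tile chips have landed on the white cover of the lid set (orange tray lid with the white cover nested on it) that lies beside the blue tile box: with the set standing on the counter, push all three chips off the cover onto the counter with the hand-held scraper block, not with the fingers and not by tipping or lifting the set, and stand the block back upright on the counter. Then carry the lid set by its orange rim, level and with the cover on, lower it (do not drop it) onto the blue box until it is fully seated, and let go. Last, lift off the white cover alone, so that the orange tray lid stays seated and undisturbed with its two spare tiles in it, and finish while holding the cover still and level in the gripper, about 10 cm clear above the tray; do not shift the soap bottle, the cup or the nippers.

Things in the scene. Friction and masses are not known exactly. Their poses are not given: they have to be found in the camera images.
- tile_box: Open blue oblong box, 150 long (x) x 62 wide (y) x 55 high, walls 3, mouth 144 x 56; stands on the counter and cannot be moved; tiles inside reach 25 above the counter. Origin: centre of its underside; z up. Box, lid set and scraper block swap places (left, middle, right).
- tray_lid: Inner lid, orange, 160 g: open tray 139 x 51 outside, 14 deep, floor 3; flange 150 (x) x 68 (y) at 14 to 20 above its underside, 9 beyond the cover's long sides. Carry the set by the flange's long edges, mid-length. Starts on the counter on its underside. In the box the flange rests on the rim (2.5 play), underside at 41, flange top 61; either way round. Origin: centre of underside; z up.
- cover: Outer lid, white, 120 g: flat cap, no knob, 148 (x) x 50 (y) x 24 high, lying loose on the orange flange; inner skirt 5 deep into the tray, 2 play. Take its long upright sides (50 across), mid-length, fingertips above the flange. Origin: centre under its outer wall, 20 above the tray lid's origin, axes alike; top 24 above it: 44 over the counter at first, 85 on the box.
- scraper: Scraper block, 110 g, standing on the counter: green rubber sole 34 (x) x 70 (y) x 12 high, wooden grip on it 20 (x) x 60 (y) reaching up to 45. Take the grip across its 20 thickness (x) and push with a long side of the sole. Origin: centre of its underside; z up.
- chip_a: Orange tile chip, irregular, about 19 x 14 x 6, 10 g, lying loose on the cover towards its -x end. Origin: centre of its underside as it first lies.
- chip_b: Black tile chip, about 19 x 14 x 6, loose on the middle of the cover. Origin as chip_a.
- chip_c: Brick-red tile chip, about 19 x 14 x 6, loose on the cover towards its +x end. Origin as chip_a.
- spare_a: Orange spare tile 20 x 20 x 5, 12 g, loose in the tray lid under the cover. Origin: centre of its underside.
- spare_b: Beige spare tile 20 x 20 x 5, 12 g, loose in the tray lid under the cover. Origin: centre of its underside.
- soap_bottle: Bystander: brown soap bottle, 62 across, 130 high, beyond the work. Origin: centre of its underside.
- spacer_cup: Bystander: white ceramic cup, 72 across, 75 high, beyond the work. Origin: centre of its underside.
- nippers: Bystander: tile nippers with red handles, about 165 long (x axis, jaws to +x) x 65 wide x 17 high, lying flat beyond the work. Origin: about the middle, on the counter.

How it is judged:
On the way, in this order (a step that is already met when the one before it is completed fails the run):
1. the scraper block is held in the fingers, lifted off the counter (height (world z) of scraper above 0.02 m and contact force between the fingers and scraper above 1 N), for 0.2 s.
2. all three chips lie on the counter, off the cover, and the lid set still stands on the counter (height (world z) of each of chip_a, chip_b, chip_c below 0.013 m and z of cover in the frame of tray_lid below 0.0235 m and horizontal distance between cover and tray_lid below 0.006 m and height (world z) of tray_lid below 0.006 m), for 0.2 s.
3. the lid set, cover on, is seated in the box and let go, and the scraper block stands on the counter (z of tray_lid in the frame of tile_box between 0.037 and 0.0435 m and horizontal distance between tray_lid and tile_box below 0.006 m and angle between the x axis of tray_lid and the x axis of tile_box, either way round below 0.08 rad and angle between tray_lid's own z axis and vertical below 0.05 rad and z of cover in the frame of tray_lid below 0.0235 m and horizontal distance between cover and tray_lid below 0.006 m and contact force between the fingers and tray_lid below 0.1 N and height (world z) of scraper below 0.005 m), for 0.2 s.
At the end, for the whole second after the job is handed in: Cover held by the fingers alone, still, level within 11 deg, at least 60 mm above the tray lid; tray lid untouched and seated in the box (height 2.5 mm, centre 6 mm, level 3 deg) with both spares in it; the three chips on the counter; scraper block upright on the counter (z of cover in the frame of tile_box above 0.121 m and angle between cover's own z axis and vertical below 0.2 rad and contact force between the fingers and cover above 1 N and contact force between cover and tray_lid below 0.05 N and contact force between cover and tile_box below 0.05 N and contact force between cover and scraper below 0.05 N and linear speed of cover below 0.03 m/s and z of tray_lid in the frame of tile_box between 0.037 and 0.0435 m and horizontal distance between tray_lid and tile_box below 0.006 m and angle between the x axis of tray_lid and the x axis of tile_box, either way round below 0.08 rad and angle between tray_lid's own z axis and vertical below 0.05 rad and contact force between the fingers and tray_lid below 0.1 N and x of spare_a in the frame of tray_lid between -0.068 and 0.068 m and y of spare_a in the frame of tray_lid between -0.024 and 0.024 m and z of spare_a in the frame of tray_lid between -0.014 and 0.014 m and x of spare_b in the frame of tray_lid between -0.068 and 0.068 m and y of spare_b in the frame of tray_lid between -0.024 and 0.024 m and z of spare_b in the frame of tray_lid between -0.014 and 0.014 m and height (world z) of each of chip_a, chip_b, chip_c below 0.013 m and height (world z) of scraper below 0.005 m and angle between scraper's own z axis and vertical below 0.1 rad); the arm keeps its last pose, push and grip.
It fails at once if the fingers push a chip that is still on the cover ((contact force between the fingers and chip_a above 0.3 N and height (world z) of chip_a above 0.03 m) or (contact force between the fingers and chip_b above 0.3 N and height (world z) of chip_b above 0.03 m) or (contact force between the fingers and chip_c above 0.3 N and height (world z) of chip_c above 0.03 m)).
It fails at once if the tray lid is tipped more than 15 degrees, or lifted with a chip still on the set (angle between tray_lid's own z axis and vertical above 0.26 rad or (height (world z) of tray_lid above 0.012 m and height (world z) of any of chip_a, chip_b, chip_c above 0.03 m)).
It fails at once if the tray lid is dropped (it falls free of the fingers) (linear speed of tray_lid above 0.35 m/s and contact force between each of the fingers, scraper and tray_lid below 0.05 N).
It fails at once if the cover comes off while the tray lid is not seated in the box, or lifting the cover takes the tray lid up with it ((z of cover in the frame of tray_lid above 0.03 m and not (z of tray_lid in the frame of tile_box between 0.037 and 0.0435 m and horizontal distance between tray_lid and tile_box below 0.006 m and angle between the x axis of tray_lid and the x axis of tile_box, either way round below 0.08 rad and angle between tray_lid's own z axis and vertical below 0.05 rad)) or (contact force between the fingers and cover above 0.5 N and contact force between the fingers and tray_lid below 0.05 N and height (world z) of tray_lid above 0.047 m)).
It fails at once if a bystander is moved more than 20 mm (distance of any of soap_bottle, spacer_cup, nippers from where it was at the start of the episode above 0.02 m).
It also fails if it takes over 72 s, if anything falls off the work surface, if the arm or the gripper's body presses on something with over 40 N, if the wrist force passes 120 N, or if a joint passes its speed limit or range.

## Working session

There is one attempt and no reset: what is moved stays moved. The work goes in short steps, Python scripts to look and compute and a tool call to move; the robot and the scene stay as the last step left them, time stands still between calls to the robot, and variables do not carry over. Pictures are saved under pics/ and viewed, about 8 in all and at most 12, crops included, and the job is handed in when it is done.

Besides the shell and the picture viewer there is one more tool, called as name(argument=value, ...), one argument or row to a line, values as JSON. drive_tool: Moves the arm, as the interface text tells. Its arguments: {"type":"object","properties":{"linear":{"type":"array","items":{"type":"array","items":{"type":"number"}}},"rot":{"type":"array","items":{"type":"array","items":{"type":"number"}}},"hand":{"type":"array","items":{"type":"number"}},"force":{"type":"number"}},"required":["linear","rot","hand"]}

```bash
mkdir -p pics
cat > h.py <<'E'
import numpy as np, cv2
from station import manip, cams, order
def K(c):
    f=200/np.tan(np.radians(c['vfov'])/2); return np.array([[f,0,c['cx']],[0,f,c['cy']],[0,0,1]])
def ray(cam,px,z,c=None):
    c=c or cams.camera_model(cam); R=cv2.Rodrigues(np.array(c['rvec'],float))[0]; t=np.array(c['tvec'],float)
    o=-R.T@t; d=R.T@np.linalg.inv(K(c))@np.array([px[0],px[1],1.]); return o+d*(z-o[2])/d[2]
def proj(cam,P,c=None):
    c=c or cams.camera_model(cam)
    return cv2.projectPoints(np.array(P,float).reshape(-1,3),np.array(c['rvec'],float),np.array(c['tvec'],float),K(c),None)[0].reshape(-1,2)
def save(cam,name):
    im=cams.snapshot(cam); cv2.imwrite('pics/'+name,im[:,:,::-1]); return im
E
python3 - <<'E'
from h import *
print(manip.sense(), manip.tip_reach)
ims=[save(c,c+'0.png') for c in('scene','side')]
cv2.imwrite('pics/both.png',np.vstack([cv2.resize(i,(480,300),interpolation=cv2.INTER_AREA) for i in ims])[:,:,::-1])
for n,z in [('tile_box',0),('tray_lid',0),('cover',.02),('scraper',0),('chip_a',.044),('chip_b',.044),('chip_c',.044),('soap_bottle',0),('spacer_cup',0),('nippers',0)]:
  for c in('scene','side'):
    for r in cams.spot_point(n,c)[:2]: print(n,c,round(r['score'],2),np.round(r['at']),ray(c,r['at'],z).round(3))
E
```

```text
{'t': 0.0, 'q': array([ 1.03652010e+00,  5.28471832e-01,  1.43389001e+00,  1.15373946e-05,
        1.18141104e+00, -1.78486568e-01]), 'qd': array([ 3.43308302e-03,  5.84172792e-04, -2.53907338e-03, -7.16986299e-04,
        8.59366215e-05, -7.46996345e-04]), 'tau': array([-7.29956878e-05, -4.42351019e+01, -1.78029871e+01, -2.95312102e-04,
        8.43599351e-03,  2.86845619e-06]), 'tcp_pos': array([0.21738081, 0.58538444, 0.30293388]), 'tool_rot': array([ 1.76960073e-01,  9.84217427e-01, -1.01975446e-03, -3.85323442e-04]), 'force': array([-0.35985184, -0.05252157,  0.5808276 ]), 'ft_torque': array([-0.00017718, -0.02188732,  0.02392406]), 'finger_gap': 1.002249559661561} 0.0726
tile_box scene 0.8 [366. 216.] [0.544 0.003 0.   ]
tile_box side 0.65 [275. 236.] [0.545 0.016 0.   ]
tray_lid scene 0.91 [316. 161.] [ 0.542 -0.225  0.   ]
tray_lid side 0.94 [349. 322.] [ 0.543 -0.213  0.   ]
cover scene 0.74 [316. 155.] [ 0.543 -0.221  0.02 ]
cover side 0.62 [355. 312.] [ 0.549 -0.215  0.02 ]
scraper scene 0.9 [421. 287.] [0.562 0.202 0.   ]
scraper side 0.93 [236. 181.] [0.562 0.222 0.   ]

[... 245 characters left out ...]
 -0.217  0.044]
chip_b scene 0.4 [328. 144.] [ 0.51  -0.217  0.044]
chip_b side 0.53 [328. 308.] [ 0.511 -0.204  0.044]
chip_b side 0.5 [380. 289.] [ 0.592 -0.218  0.044]
chip_c scene 0.42 [296. 154.] [ 0.6   -0.217  0.044]
chip_c scene 0.4 [328. 144.] [ 0.51  -0.217  0.044]
chip_c side 0.53 [328. 308.] [ 0.511 -0.204  0.044]
chip_c side 0.5 [380. 289.] [ 0.592 -0.218  0.044]
soap_bottle scene 0.6 [286. 255.] [0.739 0.018 0.   ]
soap_bottle side 0.69 [358. 200.] [0.738 0.019 0.   ]
spacer_cup scene 0.72 [310. 314.] [0.76  0.154 0.   ]
spacer_cup side 0.68 [330. 168.] [0.761 0.153 0.   ]
nippers scene 0.91 [242. 203.] [ 0.759 -0.165  0.   ]
nippers side 0.85 [433. 245.] [ 0.765 -0.162  0.   ]
```

View pics/both.png

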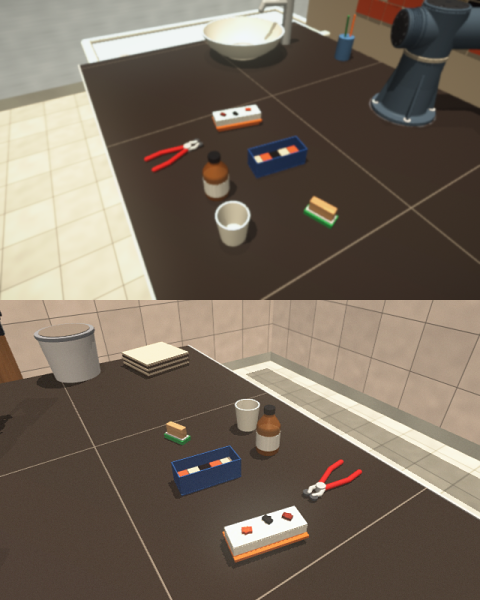

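The pictures show, left to right from the robot, the scraper (y≈0.21), the box (y≈0.01) and the lid set (y≈-0.217). All are near x≈0.55 and roughly aligned with x. The chips are on the cover, and the nippers and cup lie beyond.

drive_tool(
  linear=[
    [0,0,0],
    [0,0,0],
    [0,0,0],
    [0,0,0],
    [0,0,0],
    [0,0,0],
    [0,0,0],
    [0,0,0],
    [0,0,0],
    [0,0,0],
  ],
  rot=[
    [0,0,7],
    [0,0,7],
    [0,0,7],
    [0,0,7],
    [0,0,7],
    [0,0,7],
    [0,0,7],
    [0,0,7],
    [0,0,7],
    [0,0,7],
  ],
  hand=[85,85,85,85,85,85,85,85,85,85],
)

```text
t: 1.93
tcp_pos: [0.2177, 0.5859, 0.3039]
tool_rot: [0.72, 0.694, 0.0, -0.0]
force: [0.5, -0.2, -0.6]
finger_gap: 0.992
```

```bash
cat >> h.py <<'E'
from scipy.spatial.transform import Rotation as Ro
def go(target, yaw):
    """tool shift mm / rot deg to TCP target with tool y at world angle yaw (deg, mod 180), z down"""
    s=manip.sense(); R=Ro.from_quat(s['tool_rot']).as_matrix(); p=s['tcp_pos']
    cy=np.degrees(np.arctan2(R[1,1],R[0,1])); d=(yaw-cy+90)%180-90; a=np.radians(cy+d)
    T=np.c_[[-np.sin(a)*-1*1,-np.cos(a),0],[np.cos(a),np.sin(a),0],[0,0,-1]]
    T[:,0]=np.cross(T[:,1],T[:,2])
    rv=np.degrees(Ro.from_matrix(R.T@T).as_rotvec())
    print('t',round(s['t'],2),'tcp',(p*1e3).round(1),'toolYang',cy.round(2),'gap',round(s['finger_gap'],3),'F',s['force'].round(1),'q6',s['q'][5].round(2))
    if target is not None: print('rot',rv.round(2),'shift now',(R.T@(np.array(target)-p)*1e3).round(1),'shift after rot',(T.T@(np.array(target)-p)*1e3).round(1))
E
python3 - <<'E'
from h import *
go((.5,.2,.25),0)
c=cams.camera_model('wrist');R=cv2.Rodrigues(np.array(c['rvec']))[0]
print('cam',-R.T@c['tvec'],'zdir',R[2],'vf',c['vfov'])
E
```

```text
t 1.93 tcp [217.7 585.9 303.9] toolYang -2.14 gap 0.992 F [ 0.5 -0.2 -0.6] q6 1.07
rot [ 0.   -0.   -2.14] shift now [-375.   296.6   53.9] shift after rot [-385.9  282.3   53.9]
cam [0.21911527 0.6644098  0.37335215] zdir [-0.01174438 -0.30545582 -0.95213382] vf 63.77997676725379
```

drive_tool(
  linear=[
    [-27,26,4],
    [-27,26,4],
    [-27,26,4],
    [-27,26,4],
    [-27,26,4],
    [-27,26,4],
    [-27,26,4],
    [-27,26,4],
    [-27,26,4],
    [-27,26,4],
    [-27,26,4],
    [-27,26,4],
    [-27,26,4],
    [-27,26,4],
    [0,0,0],
  ],
  rot=[
    [0,0,0],
    [0,0,0],
    [0,0,0],
    [0,0,0],
    [0,0,0],
    [0,0,0],
    [0,0,0],
    [0,0,0],
    [0,0,0],
    [0,0,0],
    [0,0,0],
    [0,0,0],
    [0,0,0],
    [0,0,-2],
    [0,0,0],
  ],
  hand=[85,85,85,85,85,85,85,85,85,85,85,85,85,85,85],
)

```text
t: 3.18
tcp_pos: [0.5839, 0.1808, 0.2465]
tool_rot: [0.706, 0.708, 0.008, 0.001]
force: [0.4, 0.0, -0.0]
finger_gap: 0.997
```

```bash
cat > m.py <<'E'
import sys
from h import *
def rect_at(im_mask,z,c):
    cs=max(cv2.findContours(im_mask.astype(np.uint8),0,2)[0],key=cv2.contourArea).reshape(-1,2)
    P=np.array([ray('',q,z,c)[:2] for q in cs],np.float32)*1000
    return cv2.minAreaRect(P)
E
python3 - <<'E'
from m import *
go((.562,.21,.25),0)
c=cams.camera_model('wrist'); im=save('wrist','w1.png')
r=cams.regions_of('scraper','wrist')
print([x['rect'] for x in r],[x['score'] for x in r])
if r:
  hsv=cv2.cvtColor(im,cv2.COLOR_RGB2HSV); m=r[0]['pixels']
  g=m&(hsv[...,0]>40)&(hsv[...,0]<90)&(hsv[...,1]>90); w=m&(hsv[...,0]<30)&(hsv[...,1]>60)
  print('sole@12',rect_at(g,.012,c),'wood@45',rect_at(w,.045,c), g.sum(),w.sum())
for x in cams.spot_point('scraper','wrist'): print(x['at'],ray('',x['at'],0,c))
E
```

```text
t 3.18 tcp [583.9 180.8 246.5] toolYang 0.17 gap 0.997 F [ 0.4  0.  -0. ] q6 0.11
rot [ 0.7  -0.53  0.18] shift now [ 29.3 -21.8  -3.5] shift after rot [ 29.2 -21.9  -3.5]
[[260.4, 111.1, 321.6, 194.2]] [0.68]
sole@12 ((572.7317504882812, 214.641845703125), (10.477179527282715, 69.15960693359375), 14.216405868530273) wood@45 ((556.96728515625, 210.80960083007812), (21.78880500793457, 59.51573181152344), 22.323034286499023) 225 492
[294.4, 148.6] [0.56181393 0.21261713 0.        ]
```

View pics/w1.png

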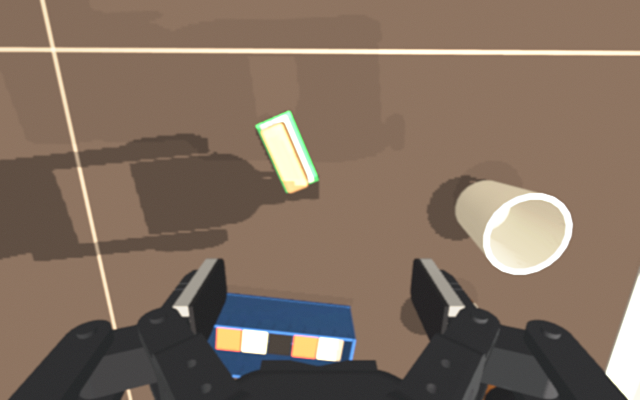

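Wrist view: the scraper is at about (290,150), turned about 22° by its wood and green outline; the box is at the bottom centre and the cup at the right.

drive_tool(
  linear=[
    [15,-12,0],
    [15,-12,0],
    [0,0,25],
    [0,0,25],
    [0,0,25],
    [0,0,10],
    [0,0,0],
  ],
  rot=[
    [0.7,-0.5,0],
    [0,0,0],
    [0,0,-5.5],
    [0,0,-5.5],
    [0,0,-5.5],
    [0,0,-5.5],
    [0,0,0],
  ],
  hand=[85,85,85,85,85,85,85],
)

```text
t: 3.92
tcp_pos: [0.544, 0.2284, 0.1633]
tool_rot: [0.544, 0.839, 0.001, -0.004]
force: [-0.1, 0.6, 0.1]
finger_gap: 0.995
```

Run:
```python
from m import *
c=cams.camera_model('wrist'); im=save('wrist','w2.png')
r=cams.regions_of('scraper','wrist')
print([x['rect'] for x in r],[x['score'] for x in r])
if r:
  hsv=cv2.cvtColor(im,cv2.COLOR_RGB2HSV); m=r[0]['pixels']
  w=m&(hsv[...,0]<30)&(hsv[...,1]>60)
  print('all@30',rect_at(m,.0,c),'wood@45',rect_at(w,.045,c))
for x in cams.spot_point('scraper','wrist'): print(x['at'],ray('',x['at'],0,c))
go((.561,.212,.089),21.8)
```

```text
[[305.1, 188.3, 354.4, 301.2]] [0.81]
all@30 ((561.54443359375, 198.8314971923828), (35.744686126708984, 93.99693298339844), 22.484882354736328) wood@45 ((545.0878295898438, 235.54637145996094), (17.729894638061523, 22.783706665039062), 24.162193298339844)
[325.8, 232.0] [0.55645042 0.21084276 0.        ]
t 4.07 tcp [546.2 228.  165.9] toolYang 23.85 gap 0.996 F [0.1 0.6 1. ] q6 -0.22
rot [ 0.14 -0.34  2.05] shift now [-21.1   6.9  76.7] shift after rot [-20.4   7.8  76.9]
```

View pics/w2.png

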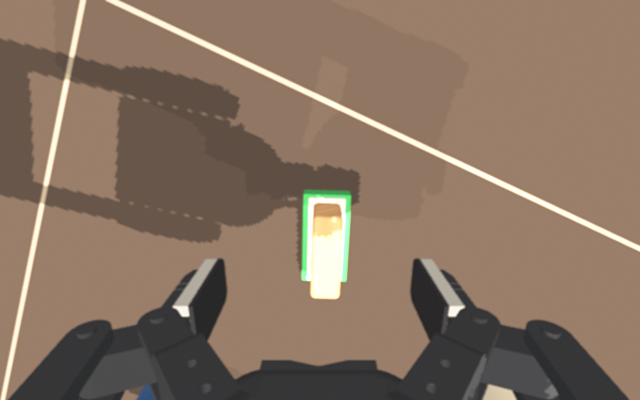

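Run:
```python
from m import *
c=cams.camera_model('wrist')
P=[ray('',p,.045,c) for p in [(313,205),(341,205),(311,298),(340,298)]]
Q=[ray('',p,.012,c) for p in [(304,191),(351,191),(302,279),(348,280)]]
for A in(P,Q): A=np.array(A);print(A.round(4).tolist(),A.mean(0).round(4), np.degrees(np.arctan2(*(A[1]-A[0])[[1,0]])),np.degrees(np.arctan2(*(A[0]-A[2])[[1,0]])), np.linalg.norm(A[1]-A[0]),np.linalg.norm(A[2]-A[0]))
```

```text
[[0.5362, 0.2401, 0.045], [0.5522, 0.2472, 0.045], [0.5619, 0.1777, 0.045], [0.5802, 0.1858, 0.045]] [0.5576 0.2127 0.045 ] 23.782906419103888 112.3731093233819 0.017515558082943493 0.06749992112026433
[[0.5299, 0.237, 0.012], [0.5611, 0.2508, 0.012], [0.5569, 0.1698, 0.012], [0.5906, 0.1836, 0.012]] [0.5596 0.2103 0.012 ] 23.78840074304019 111.8091671265684 0.034019245495281576 0.07243038167102069
```

drive_tool(
  linear=[
    [-10,3,0],
    [-11,3,0],
    [0,0,25],
    [0,0,25],
    [0,0,16],
    [0,0,6],
    [0,0,0],
    [0,0,0],
  ],
  rot=[
    [0,0,0.8],
    [0,0,0],
    [0,0,0],
    [0,0,0],
    [0,0,0],
    [0,0,0],
    [0,0,0],
    [0,0,0],
  ],
  hand=[85,85,85,85,85,85,85,85],
)

```text
t: 4.73
tcp_pos: [0.5732, 0.2074, 0.1019]
tool_rot: [0.556, 0.831, 0.011, 0.008]
force: [-0.4, -0.5, 0.5]
finger_gap: 0.992
```

Run:
```python
from h import *
go((.560,.211,.089),23)
```

```text
t 4.73 tcp [573.2 207.4 101.9] toolYang 22.37 gap 0.992 F [-0.4 -0.5  0.5] q6 -0.23
rot [ 1.57  0.07 -0.63] shift now [  8.4 -11.2  12.6] shift after rot [  8.5 -10.7  12.9]
```

drive_tool(
  linear=[
    [4,-5,3],
    [4,-5,4],
    [0,0,4],
    [0,0,0],
    [0,0,0],
  ],
  rot=[
    [1.5,0,-0.5],
    [0,0,0],
    [0,0,0],
    [0,0,0],
    [0,0,0],
  ],
  hand=[85,85,85,85,85],
)

```text
t: 5.15
tcp_pos: [0.562, 0.2112, 0.0939]
tool_rot: [0.553, 0.833, 0.001, 0.003]
force: [-0.0, -0.0, -0.8]
finger_gap: 0.996
```

Run:
```python
from h import *
go((.560,.211,.089),23)
```

```text
t 5.15 tcp [562.  211.2  93.9] toolYang 22.87 gap 0.996 F [-0.  -0.  -0.8] q6 -0.22
rot [ 0.29  0.16 -0.13] shift now [ 0.6 -2.   4.9] shift after rot [ 0.6 -1.9  4.9]
```

drive_tool(
  linear=[
    [0,-2,4],
    [0,0,0],
    [0,0,0],
    [0,0,0],
    [0,0,0],
    [0,0,0],
    [0,0,0],
    [0,0,0],
  ],
  rot=[
    [0,0,0],
    [0,0,0],
    [0,0,0],
    [0,0,0],
    [0,0,0],
    [0,0,0],
    [0,0,0],
    [0,0,0],
  ],
  hand=[85,10,10,10,10,10,10,10],
  force=60,
)

```text
t: 5.82
tcp_pos: [0.5604, 0.2108, 0.0905]
tool_rot: [0.553, 0.833, 0.002, 0.003]
force: [0.5, 0.3, -1.6]
finger_gap: 0.223
```

Run:
```python
from h import *
go((.560,.211,.089),23)
```

```text
t 5.82 tcp [560.4 210.8  90.5] toolYang 22.91 gap 0.223 F [ 0.5  0.3 -1.6] q6 -0.22
rot [ 0.39  0.19 -0.09] shift now [ 0.4 -0.3  1.5] shift after rot [ 0.4 -0.3  1.5]
```

drive_tool(
  linear=[
    [0,0,-10],
    [0,0,-10],
    [0,0,-25],
    [0,0,-30],
    [0,0,-30],
    [0,0,-30],
    [0,0,-25],
    [-15,0,0],
    [-30,0,0],
    [-40,0,0],
    [-40,0,0],
    [-40,0,0],
    [-40,0,0],
    [-40,0,0],
    [-40,0,0],
    [-40,0,0],
    [-40,0,0],
    [-40,0,0],
    [-30,0,0],
    [-15,0,0],
  ],
  rot=[
    [0,0,0],
    [0,0,0],
    [0,0,4.6],
    [0,0,4.6],
    [0,0,4.6],
    [0,0,4.6],
    [0,0,4.6],
    [0,0,0],
    [0,0,0],
    [0,0,0],
    [0,0,0],
    [0,0,0],
    [0,0,0],
    [0,0,0],
    [0,0,0],
    [0,0,0],
    [0,0,0],
    [0,0,0],
    [0,0,0],
    [0,0,0],
  ],
  hand=[10,10,10,10,10,10,10,10,10,10,10,10,10,10,10,10,10,10,10,10],
)

```text
t: 7.48
tcp_pos: [0.5489, -0.2534, 0.2776]
tool_rot: [0.711, 0.703, 0.008, 0.011]
force: [-0.1, 0.5, -1.4]
finger_gap: 0.219
```

drive_tool(
  linear=[
    [0,0,0],
    [0,0,0],
  ],
  rot=[
    [0,0,0],
    [0,0,0],
  ],
  hand=[10,10],
)

```text
t: 7.65
tcp_pos: [0.5482, -0.2582, 0.2792]
tool_rot: [0.713, 0.701, 0.008, 0.013]
force: [0.8, 0.2, -1.1]
finger_gap: 0.22
```

Run:
```python
from m import *
go((.560,-.26,.25),0)
c=cams.camera_model('wrist'); im=save('wrist','w3.png')
for n,z in [('cover',.044),('tray_lid',.02)]:
  r=cams.regions_of(n,'wrist')
  if r: print(n,r[0]['score'],r[0]['rect'],rect_at(r[0]['pixels'],z,c))
for n,z in [('cover',.02),('tray_lid',0),('chip_a',.044),('nippers',0)]:
  for x in cams.spot_point(n,'wrist')[:4]: print(n,round(x['score'],2),x['at'],ray('',x['at'],z,c).round(4))
```

```text
t 7.65 tcp [ 548.2 -258.2  279.2] toolYang -1.0 gap 0.22 F [ 0.8  0.2 -1.1] q6 -0.62
rot [ 1.7   0.33 -1.01] shift now [-1.5 11.  29.5] shift after rot [-1.8 11.8 29.2]
cover 0.84 [230.4, 83.6, 395.4, 172.8] ((549.239990234375, -211.1439971923828), (50.29384994506836, 147.4740447998047), 77.68042755126953)
tray_lid 0.75 [233.4, 80.5, 392.7, 174.5] ((554.94921875, -182.55484008789062), (9.46155834197998, 148.53453063964844), 77.46599578857422)
cover 0.82 [315.9, 126.3] [ 0.5528 -0.2097  0.02  ]
chip_a 0.88 [269.3, 122.1] [ 0.5096 -0.2028  0.044 ]
chip_a 0.73 [319.0, 122.0] [ 0.5553 -0.2037  0.044 ]
chip_a 0.59 [360.0, 140.6] [ 0.5937 -0.2216  0.044 ]
nippers 0.93 [514.9, 76.2] [ 0.7593 -0.1653  0.    ]
```

View pics/w3.png

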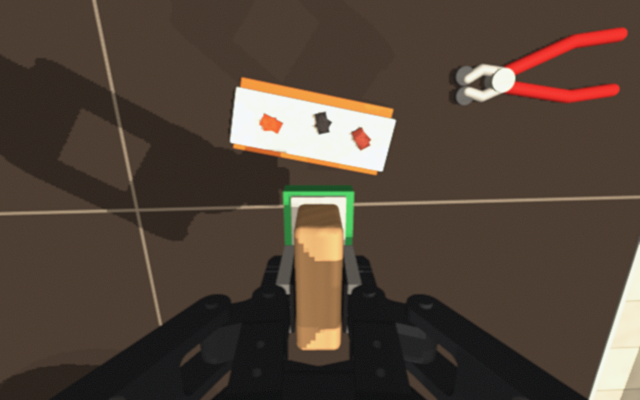

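Wrist view: the cover is at about (315,127), long axis at about -12°. The chips are at (270,122), (320,122) and (361,140). The block is held square between the fingers, and the nippers' jaws are at (465,85), well away.

drive_tool(
  linear=[
    [0,0,0],
    [0,0,0],
    [15,30,10],
    [15,30,20],
    [10,25,20],
    [6,13,15],
    [0,0,0],
    [0,0,0],
  ],
  rot=[
    [1.7,0.3,5.6],
    [0,0,5.6],
    [0,0,0],
    [0,0,0],
    [0,0,0],
    [0,0,0],
    [0,0,0],
    [0,0,0],
  ],
  hand=[10,10,10,10,10,10,10,10],
)

```text
t: 8.67
tcp_pos: [0.6588, -0.223, 0.2116]
tool_rot: [0.778, 0.629, -0.0, -0.001]
force: [0.7, -0.2, -1.2]
finger_gap: 0.226
```

Run:
```python
from h import *
go((.6545,-.234,.1375),-12.3)
```

```text
t 8.67 tcp [ 658.8 -223.   211.6] toolYang -12.07 gap 0.226 F [ 0.7 -0.2 -1.2] q6 -0.28
rot [-0.15 -0.07  0.23] shift now [-11.8  -1.7  74.1] shift after rot [-11.7  -1.9  74.1]
```

drive_tool(
  linear=[
    [-5,0,20],
    [-5,0,25],
    [0,0,18],
    [0,0,9],
    [0,0,0],
    [0,0,0],
  ],
  rot=[
    [0,0,0],
    [0,0,0],
    [0,0,0],
    [0,0,0],
    [0,0,0],
    [0,0,0],
  ],
  hand=[10,10,10,10,10,10],
)

```text
t: 9.17
tcp_pos: [0.6552, -0.232, 0.1434]
tool_rot: [0.777, 0.63, -0.0, 0.001]
force: [0.1, -0.5, -0.7]
finger_gap: 0.218
```

Run:
```python
from h import *
go((.6545,-.234,.1375),-12.3)
save('side','s1.png'); save('scene','s1b.png')
a=cv2.imread('pics/s1.png'); cv2.imwrite('pics/s1c.png',cv2.resize(a[230:390,250:450],(800,640))[:600])
```

```text
t 9.17 tcp [ 655.2 -232.   143.4] toolYang -11.91 gap 0.218 F [ 0.1 -0.5 -0.7] q6 -0.29
rot [0.04 0.05 0.39] shift now [-2.1 -0.2  5.9] shift after rot [-2.1 -0.2  5.9]
```

View pics/s1c.png

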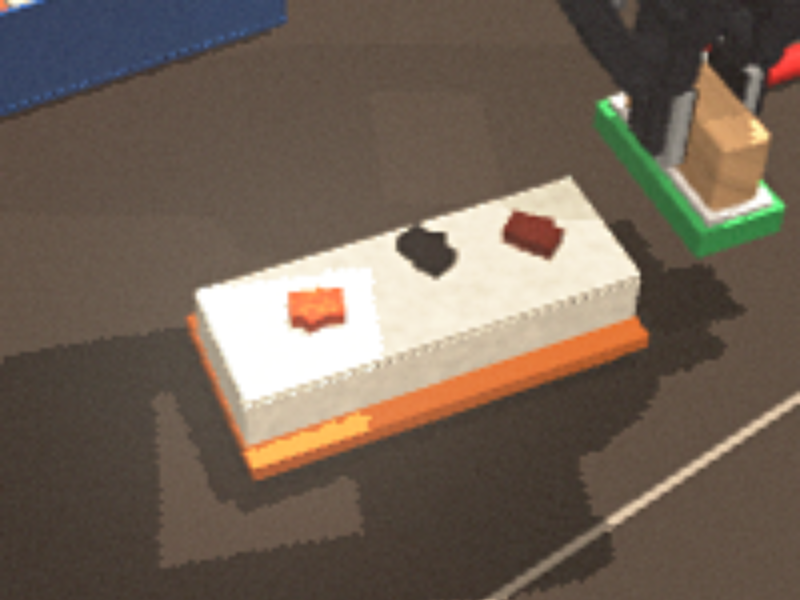

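Side view: the block's sole is held level just beyond the +x end of the cover, parallel to that end, and the three chips lie ahead of it. I'll lower it and sweep.

drive_tool(
  linear=[
    [-2,0,3],
    [0,0,2.5],
    [0,0,0],
    [0,-8,0],
    [0,-10,0],
    [0,-10,0],
    [0,-5,0],
    [0,0,0],
  ],
  rot=[
    [0,0,0.4],
    [0,0,0],
    [0,0,0],
    [0,0,0],
    [0,0,0],
    [0,0,0],
    [0,0,0],
    [0,0,0],
  ],
  hand=[10,10,10,10,10,10,10,10],
)

```text
t: 9.93
tcp_pos: [0.6226, -0.2277, 0.1436]
tool_rot: [0.779, 0.627, 0.002, 0.006]
force: [-0.0, -0.5, -1.6]
finger_gap: 0.22
```

Run:
```python
from h import *
go((.469,-.194,.1375),-12.3)
```

```text
t 9.93 tcp [ 622.6 -227.7  143.6] toolYang -12.3 gap 0.22 F [-0.  -0.5 -1.6] q6 -0.3
rot [ 0.64  0.24 -0.  ] shift now [   0.2 -157.3    4.4] shift after rot [   0.2 -157.3    6.1]
```

drive_tool(
  linear=[
    [0,0,3],
    [0,0,2.5],
    [0,0,0],
  ],
  rot=[
    [0.6,0.2,0],
    [0,0,0],
    [0,0,0],
  ],
  hand=[10,10,10],
)

```text
t: 10.18
tcp_pos: [0.6231, -0.228, 0.1385]
tool_rot: [0.779, 0.627, 0.0, 0.001]
force: [0.1, -0.1, -1.1]
finger_gap: 0.225
```

Run:
```python
from h import *
go((.469,-.194,.1375),-12.3)
```

```text
t 10.18 tcp [ 623.1 -228.   138.5] toolYang -12.32 gap 0.225 F [ 0.1 -0.1 -1.1] q6 -0.3
rot [ 0.09  0.05 -0.02] shift now [   0.3 -157.8    0.8] shift after rot [   0.4 -157.8    1. ]
```

drive_tool(
  linear=[
    [0,-8,0.3],
    [0,-10,0.3],
    [0,-10,0.3],
    [0,-10,0.3],
    [0,0,0],
  ],
  rot=[
    [0,0,0],
    [0,0,0],
    [0,0,0],
    [0,0,0],
    [0,0,0],
  ],
  hand=[10,10,10,10,10],
)

```text
t: 10.6
tcp_pos: [0.5836, -0.2192, 0.1362]
tool_rot: [0.779, 0.628, 0.0, 0.001]
force: [-0.3, -0.1, -1.0]
finger_gap: 0.224
```

Run:
```python
from h import *
go((.469,-.194,.1375),-12.3)
```

```text
t 10.6 tcp [ 583.6 -219.2  136.2] toolYang -12.26 gap 0.224 F [-0.3 -0.1 -1. ] q6 -0.32
rot [0.11 0.05 0.04] shift now [   0.3 -117.3   -1.5] shift after rot [   0.2 -117.3   -1.3]
```

drive_tool(
  linear=[
    [0,-10,-1],
    [0,-12,0],
    [0,-12,0],
    [0,-12,0],
    [0,-12,0],
    [0,0,0],
  ],
  rot=[
    [0,0,0],
    [0,0,0],
    [0,0,0],
    [0,0,0],
    [0,0,0],
    [0,0,0],
  ],
  hand=[10,10,10,10,10,10],
)

```text
t: 11.1
tcp_pos: [0.5246, -0.2065, 0.1378]
tool_rot: [0.779, 0.627, 0.001, 0.003]
force: [0.2, -0.2, -0.4]
finger_gap: 0.223
```

Run:
```python
from h import *
go((.469,-.194,.1375),-12.3)
save('side','s2.png')
a=cv2.imread('pics/s2.png'); cv2.imwrite('pics/s2c.png',cv2.resize(a[230:390,250:450],(600,480)))
```

```text
t 11.1 tcp [ 524.6 -206.5  137.8] toolYang -12.28 gap 0.223 F [ 0.2 -0.2 -0.4] q6 -0.36
rot [0.31 0.1  0.02] shift now [  0.4 -57.   -0. ] shift after rot [  0.4 -57.    0.3]
```

View pics/s2c.png

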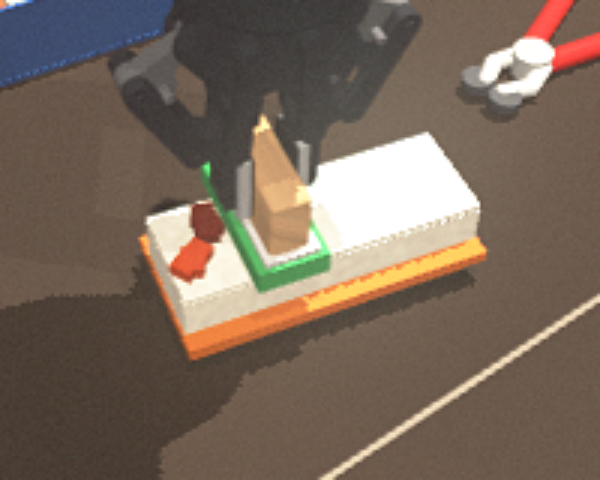

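The chips are being pushed ahead of the sole: red at (207,220) and orange at (190,258), with black probably hidden behind them. The set is unmoved, so I continue.

drive_tool(
  linear=[
    [0,-12,0],
    [0,-14,0],
    [0,-14,0],
    [0,-14,0],
    [0,-10,0],
    [0,0,0],
    [0,0,0],
  ],
  rot=[
    [0,0,0],
    [0,0,0],
    [0,0,0],
    [0,0,0],
    [0,0,0],
    [0,0,0],
    [0,0,0],
  ],
  hand=[10,10,10,10,10,10,10],
)

```text
t: 11.73
tcp_pos: [0.4701, -0.1977, 0.1388]
tool_rot: [0.779, 0.627, 0.005, 0.012]
force: [-0.0, -0.6, -0.2]
finger_gap: 0.223
```

Run:
```python
from h import *
go((.469,-.194,.1375),-12.3)
for k,(cam,sl) in enumerate([('side',np.s_[230:390,230:430]),('scene',np.s_[90:250,240:440])]):
  save(cam,cam+'3.png')
A=[cv2.resize(cv2.imread(f)[s],(400,320)) for f,s in [('pics/side3.png',np.s_[230:390,250:450]),('pics/scene3.png',np.s_[110:222,270:410])]]
cv2.imwrite('pics/s3c.png',np.hstack(A))
for c in('side','scene'):
  for n in('chip_a',):
    for x in cams.spot_point(n,c): print(c,round(x['score'],2),x['at'],ray(c,x['at'],0).round(3))
```

```text
t 11.73 tcp [ 470.1 -197.7  138.8] toolYang -12.29 gap 0.223 F [-0.  -0.6 -0.2] q6 -0.41
rot [1.45 0.49 0.01] shift now [ 3.4 -1.9  1.2] shift after rot [ 3.4 -1.9  1.3]
side 0.66 [296.1, 345.5] [ 0.459 -0.203  0.   ]
side 0.58 [288.1, 328.2] [ 0.464 -0.172  0.   ]
scene 0.6 [339.1, 170.2] [ 0.511 -0.162  0.   ]
scene 0.52 [353.4, 159.5] [ 0.456 -0.182  0.   ]
scene 0.5 [351.0, 152.4] [ 0.444 -0.212  0.   ]
```

View pics/s3c.png

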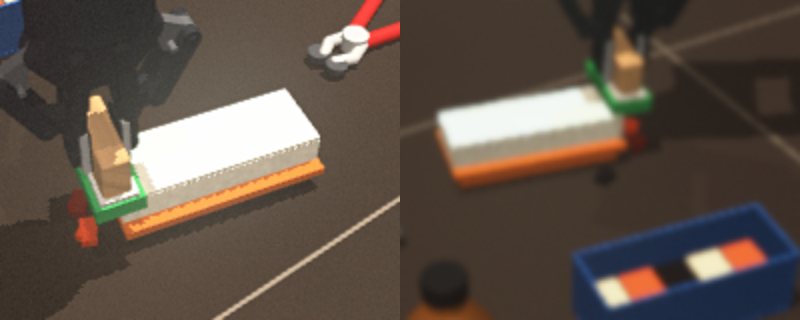

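All three chips are off. Orange and red lie at the -x end (about (85,230) and (80,200) in the left half). Black lies on the counter by the +y flange, at (605,173) in the right half. The cover is clean. Next I stand the block on the free -y side.

drive_tool(
  linear=[
    [0,0,-20],
    [0,0,-20],
    [-20,10,0],
    [-35,20,0],
    [-35,20,0],
    [-35,20,0],
    [-20,10,0],
    [-8,4,0],
    [0,0,0],
    [0,0,0],
  ],
  rot=[
    [0,0,0],
    [0,0,0],
    [1.5,0.5,0],
    [0,0,0],
    [0,0,0],
    [0,0,0],
    [0,0,0],
    [0,0,0],
    [0,0,0],
    [0,0,0],
  ],
  hand=[10,10,10,10,10,10,10,10,10,10],
)

```text
t: 12.77
tcp_pos: [0.5248, -0.3718, 0.1793]
tool_rot: [0.777, 0.63, -0.001, 0.0]
force: [-0.6, -0.1, 0.0]
finger_gap: 0.224
```

Run:
```python
from h import *
go((.52,-.37,.0905),-12.3)
```

```text
t 12.77 tcp [ 524.8 -371.8  179.3] toolYang -11.97 gap 0.224 F [-0.6 -0.1  0. ] q6 -0.58
rot [-0.03  0.11  0.33] shift now [ 0.9 -5.1 88.8] shift after rot [ 0.7 -5.1 88.8]
```

drive_tool(
  linear=[
    [0,0,20],
    [0,0,25],
    [0,0,20],
    [0,0,10],
    [0,0,5],
    [0,0,0],
    [0,0,0],
  ],
  rot=[
    [0,0,0],
    [0,0,0],
    [0,0,0],
    [0,0,0],
    [0,0,0],
    [0,0,0],
    [0,0,0],
  ],
  hand=[10,10,10,10,10,10,10],
)

```text
t: 13.35
tcp_pos: [0.525, -0.3651, 0.0978]
tool_rot: [0.775, 0.631, -0.001, -0.001]
force: [0.2, 0.9, 0.0]
finger_gap: 0.221
```

Run:
```python
from h import *
go((.52,-.37,.0905),-12.3)
```

```text
t 13.35 tcp [ 525.  -365.1   97.8] toolYang -11.69 gap 0.221 F [0.2 0.9 0. ] q6 -0.58
rot [-0.16 -0.05  0.61] shift now [-5.8 -3.9  7.3] shift after rot [-5.9 -3.9  7.3]
```

drive_tool(
  linear=[
    [0,0,4],
    [0,0,2],
    [0,0,1.5],
    [0,0,0.5],
    [0,0,0],
  ],
  rot=[
    [0,0,0],
    [0,0,0],
    [0,0,0],
    [0,0,0],
    [0,0,0],
  ],
  hand=[10,10,10,10,10],
)

```text
t: 13.77
tcp_pos: [0.5267, -0.3658, 0.093]
tool_rot: [0.775, 0.632, -0.0, 0.002]
force: [0.2, 0.8, -1.0]
finger_gap: 0.22
```

drive_tool(
  linear=[
    [0,0,1.5],
    [0,0,1],
    [0,0,1],
    [0,0,0],
  ],
  rot=[
    [0,0,0],
    [0,0,0],
    [0,0,0],
    [0,0,0],
  ],
  hand=[10,10,10,10],
)

```text
t: 14.1
tcp_pos: [0.5272, -0.3666, 0.0904]
tool_rot: [0.775, 0.632, -0.0, 0.003]
force: [-0.0, -0.8, -0.9]
finger_gap: 0.221
```

drive_tool(
  linear=[
    [0,0,1],
    [0,0,1],
    [0,0,0],
    [0,0,0],
    [0,0,0],
    [0,0,0],
    [0,0,0],
    [0,0,0],
  ],
  rot=[
    [0,0,0],
    [0,0,0],
    [0,0,0],
    [0,0,0],
    [0,0,0],
    [0,0,0],
    [0,0,0],
    [0,0,0],
  ],
  hand=[10,10,10,50,70,80,80,80],
)

```text
t: 14.77
tcp_pos: [0.5277, -0.3672, 0.0908]
tool_rot: [0.775, 0.632, 0.0, 0.004]
force: [-0.2, -0.1, -0.3]
finger_gap: 0.914
```

Run:
```python
from h import *
go((.549,-.28,.22),77.7)
```

```text
t 14.77 tcp [ 527.7 -367.2   90.8] toolYang -11.66 gap 0.914 F [-0.2 -0.1 -0.3] q6 -0.58
rot [ 6.000e-02  5.000e-01 -8.936e+01] shift now [  89.     4.1 -129.6] shift after rot [  -2.3   89.7 -129.2]
```

drive_tool(
  linear=[
    [0,0,-15],
    [0,0,-25],
    [0,0,-30],
    [0,0,-20],
    [0,0,-15],
    [0,0,-15],
    [0,0,-10],
    [0,0,0],
    [0,0,0],
    [0,0,0],
    [0,0,0],
    [0,0,0],
    [0,0,0],
    [0,0,0],
    [0,0,0],
    [0,0,0],
  ],
  rot=[
    [0,0,0],
    [0,0,0],
    [0,0,7],
    [0,0,7],
    [0,0,7],
    [0,0,7],
    [0,0,7],
    [0,0,7],
    [0,0,7],
    [0,0,7],
    [0,0,7],
    [0,0,7],
    [0,0,7],
    [0,0,7],
    [0,0,6],
    [0,0,0],
  ],
  hand=[85,85,85,85,85,85,85,85,85,85,85,85,85,85,85,85],
)

```text
t: 16.1
tcp_pos: [0.5262, -0.3658, 0.2257]
tool_rot: [0.992, -0.124, 0.001, 0.002]
force: [0.4, 0.1, -0.6]
finger_gap: 0.998
```

Run:
```python
from h import *
go((.549,-.211,.22),77.7)
```

```text
t 16.1 tcp [ 526.2 -365.8  225.7] toolYang -104.21 gap 0.998 F [ 0.4  0.1 -0.6] q6 1.04
rot [ 0.17 -0.19 -1.91] shift now [ -16.  -155.6    5.2] shift after rot [ -10.7 -156.1    5.7]
```

drive_tool(
  linear=[
    [-2,-20,0],
    [-3,-30,0],
    [-4,-35,0],
    [-3,-30,0],
    [-3,-25,0],
    [0,-12,0],
    [0,0,0],
    [0,0,0],
  ],
  rot=[
    [0,0,-1.9],
    [0,0,0],
    [0,0,0],
    [0,0,0],
    [0,0,0],
    [0,0,0],
    [0,0,0],
    [0,0,0],
  ],
  hand=[85,85,85,85,85,85,85,85],
)

```text
t: 16.77
tcp_pos: [0.544, -0.2115, 0.2241]
tool_rot: [0.995, -0.098, 0.002, 0.003]
force: [-0.8, 0.2, -0.5]
finger_gap: 0.998
```

Run:
```python
from m import *
go((.549,-.211,.22),77.7)
c=cams.camera_model('wrist'); im=save('wrist','w4.png')
for n,z in [('cover',.044),('tray_lid',.02)]:
  r=cams.regions_of(n,'wrist')
  if r: print(n,r[0]['score'],r[0]['rect'],rect_at(r[0]['pixels'],z,c))
```

```text
t 16.77 tcp [ 544.  -211.5  224.1] toolYang -101.25 gap 0.998 F [-0.8  0.2 -0.5] q6 1.21
rot [ 0.35 -0.31  1.05] shift now [ 4.7 -1.5  4.1] shift after rot [ 4.7 -1.6  4.1]
cover 0.91 [285.0, 93.9, 353.1, 273.7] ((548.844482421875, -211.48065185546875), (50.66998291015625, 147.89724731445312), 77.41381072998047)
tray_lid 0.73 [271.9, 97.4, 361.1, 263.2] ((554.9573364257812, -181.43019104003906), (6.692712306976318, 147.96046447753906), 77.53279113769531)
```

View pics/w4.png

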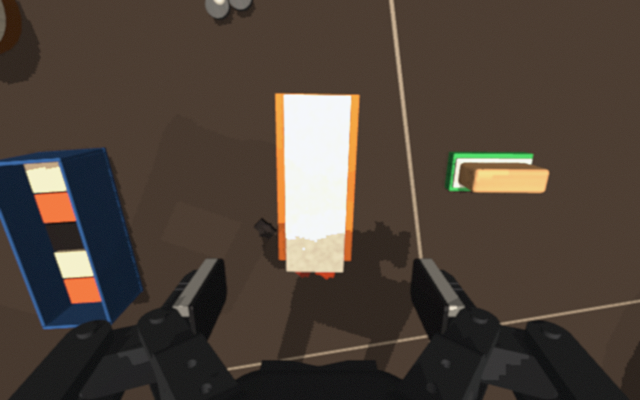

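The cover is clean at (318,180) and square to the fingers. The block stands upright at (500,175), and black's spot at (265,228) is clear of the fingers' paths.

drive_tool(
  linear=[
    [2.5,-1,0],
    [2,-0.5,20],
    [0,0,30],
    [0,0,25],
    [0,0,15],
    [0,0,8],
    [0,0,0],
    [0,0,0],
  ],
  rot=[
    [0.3,-0.3,1.3],
    [0,0,0],
    [0,0,0],
    [0,0,0],
    [0,0,0],
    [0,0,0],
    [0,0,0],
    [0,0,0],
  ],
  hand=[85,85,85,85,85,85,85,85],
)

```text
t: 17.58
tcp_pos: [0.5533, -0.2255, 0.1243]
tool_rot: [0.993, -0.12, 0.006, 0.003]
force: [-0.2, -0.6, -1.1]
finger_gap: 0.996
```

Run:
```python
from h import *
go((.549,-.2113,.074),77.45)
```

```text
t 17.58 tcp [ 553.3 -225.5  124.3] toolYang -103.79 gap 0.996 F [-0.2 -0.6 -1.1] q6 1.24
rot [ 0.3  -0.68 -1.24] shift now [ -8.1 -13.   50.1] shift after rot [ -7.2 -12.9  50.3]
```

drive_tool(
  linear=[
    [-3,-5,0],
    [-3,-6,5],
    [0,0,10],
    [0,0,8],
    [0,0,0],
    [0,0,0],
  ],
  rot=[
    [0.3,-0.7,-1.2],
    [0,0,0],
    [0,0,0],
    [0,0,0],
    [0,0,0],
    [0,0,0],
  ],
  hand=[85,85,85,85,85,85],
)

```text
t: 18.08
tcp_pos: [0.5517, -0.2138, 0.1031]
tool_rot: [0.994, -0.109, 0.003, 0.001]
force: [0.8, 0.5, 0.2]
finger_gap: 0.999
```

Run:
```python
from h import *
go((.549,-.2113,.074),77.45)
```

```text
t 18.08 tcp [ 551.7 -213.8  103.1] toolYang -102.51 gap 0.999 F [0.8 0.5 0.2] q6 1.23
rot [ 0.12 -0.33  0.04] shift now [-3.3 -1.9 29.1] shift after rot [-3.2 -1.8 29.1]
```

drive_tool(
  linear=[
    [-2,-1,4],
    [-1,-0.5,7],
    [0,0,8],
    [0,0,6],
    [0,0,2],
    [0,0,0],
    [0,0,0],
  ],
  rot=[
    [0.1,-0.3,0],
    [0,0,0],
    [0,0,0],
    [0,0,0],
    [0,0,0],
    [0,0,0],
    [0,0,0],
  ],
  hand=[85,85,85,85,85,85,85],
)

```text
t: 18.67
tcp_pos: [0.5489, -0.2114, 0.0728]
tool_rot: [0.994, -0.109, -0.0, 0.0]
force: [0.2, -0.1, 0.7]
finger_gap: 0.998
```

Run:
```python
from h import *
go((.549,-.2113,.074),77.45)
```

```text
t 18.67 tcp [ 548.9 -211.4   72.8] toolYang -102.5 gap 0.998 F [ 0.2 -0.1  0.7] q6 1.23
rot [0.   0.02 0.05] shift now [ 0.1 -0.1 -1.2] shift after rot [ 0.1 -0.1 -1.2]
```

drive_tool(
  linear=[
    [0,0,-1],
    [0,0,0],
    [0,0,0],
    [0,0,0],
    [0,0,0],
    [0,0,0],
  ],
  rot=[
    [0,0,0],
    [0,0,0],
    [0,0,0],
    [0,0,0],
    [0,0,0],
    [0,0,0],
  ],
  hand=[85,62,60,60,60,60],
  force=50,
)

```text
t: 19.17
tcp_pos: [0.5488, -0.2113, 0.0745]
tool_rot: [0.994, -0.109, -0.0, -0.0]
force: [0.3, -0.4, -2.1]
finger_gap: 0.778
```

drive_tool(
  linear=[
    [0,0,-4],
    [0,0,-6],
    [0,0,-10],
    [0,0,-15],
    [0,0,-20],
    [0,0,-20],
    [0,0,-15],
    [0,0,-8],
    [0,0,0],
    [0,0,0],
  ],
  rot=[
    [0,0,0],
    [0,0,0],
    [0,0,0],
    [0,0,0],
    [0,0,0],
    [0,0,0],
    [0,0,0],
    [0,0,0],
    [0,0,0],
    [0,0,0],
  ],
  hand=[60,60,60,60,60,60,60,60,60,60],
)

```text
t: 20.0
tcp_pos: [0.5473, -0.2104, 0.1801]
tool_rot: [0.994, -0.109, -0.002, -0.001]
force: [0.1, -0.1, -4.8]
finger_gap: 0.776
```

Run:
```python
from m import *
go((.549,-.06,.17),77.45)
for cam in('scene','side'):
  save(cam,cam+'5.png')
A=[cv2.resize(cv2.imread(f)[s],(400,320)) for f,s in [('pics/side5.png',np.s_[190:390,200:450]),('pics/scene5.png',np.s_[90:250,240:440])]]
cv2.imwrite('pics/s5c.png',np.hstack(A))
```

```text
t 20.0 tcp [ 547.3 -210.4  180.1] toolYang -102.5 gap 0.776 F [ 0.1 -0.1 -4.8] q6 1.23
rot [-0.06  0.19  0.05] shift now [ -30.9 -147.2   10.4] shift after rot [ -31.1 -147.2   10.1]
```

View pics/s5c.png

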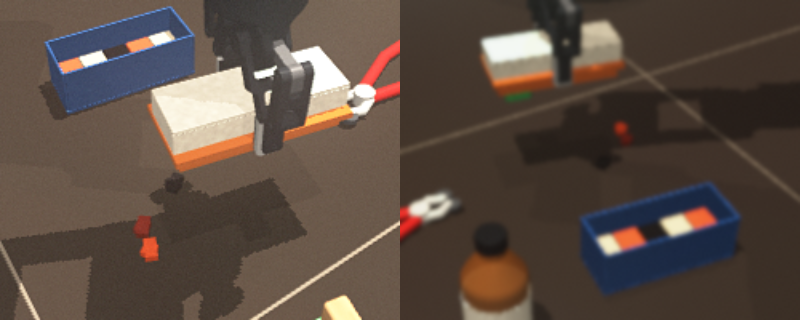

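The set hangs level with the cover on it (tray rim at (260,140) in the left half), and the three chips lie on the counter. Now I move nearer the box and measure it.

drive_tool(
  linear=[
    [-5,-15,-10],
    [-5,-25,-10],
    [-5,-30,-10],
    [-5,-20,-8],
    [0,-10,0],
    [0,0,0],
    [0,0,0],
  ],
  rot=[
    [0,0,0],
    [0,0,0],
    [0,0,0],
    [0,0,0],
    [0,0,0],
    [0,0,0],
    [0,0,0],
  ],
  hand=[60,60,60,60,60,60,60],
)

```text
t: 20.68
tcp_pos: [0.5458, -0.1018, 0.2133]
tool_rot: [0.994, -0.11, -0.009, -0.004]
force: [-0.7, 0.3, -2.7]
finger_gap: 0.772
```

```bash
cat > fit.py <<'E'
from m import *
from scipy.optimize import minimize
def verts(x,y,a,hx=.075,hy=.031,h=.055,zb=0):
    R=np.array([[np.cos(a),-np.sin(a)],[np.sin(a),np.cos(a)]])
    q=np.array([[sx*hx,sy*hy] for sx in(-1,1) for sy in(-1,1)])@R.T+[x,y]
    return np.vstack([np.c_[q,np.full(4,z)] for z in(zb,h)])
def hullmask(c,V):
    p=cv2.convexHull(proj('',V,c).astype(np.float32)).reshape(-1,2)
    m=np.zeros((400,640),np.uint8); cv2.fillPoly(m,[np.round(p*16).astype(np.int32)],1,shift=4); return m>0
def iou(p,obs,ignore=None):
    s=0
    for c,m in obs:
        k=hullmask(c,verts(p[0]/1e3,p[1]/1e3,p[2]/100)); s+=(k&m).sum()/(k|m).sum()
    return -s
E
python3 - <<'E'
from fit import *
import pickle
go((.549,-.06,.17),77.45)
obs={}
for cam in('wrist','scene','side'):
  c=cams.camera_model(cam); im=save(cam,cam+'6.png'); r=cams.regions_of('tile_box',cam)
  if r: obs[cam]=(c,r[0]['pixels']); print(cam,r[0]['score'],r[0]['rect'])
pickle.dump(obs,open('box.pkl','wb'))
for ks in [list(obs)]+[[k] for k in obs]:
  o=[obs[k] for k in ks]; b=None
  for a in(-15,0,15,25):
    s=minimize(iou,[545,8,a],args=(o,),method='Nelder-Mead',options=dict(initial_simplex=[[545,8,a],[555,8,a],[545,18,a],[545,8,a+8]],xatol=.1,fatol=1e-4))
    if b is None or s.fun<b.fun: b=s
  print(ks,b.x.round(1),'yawdeg',np.degrees(b.x[2]/100).round(2),-b.fun/len(o))
E
```

```text
t 20.68 tcp [ 545.8 -101.8  213.3] toolYang -102.65 gap 0.772 F [-0.7  0.3 -2.7] q6 1.4
rot [-0.29  1.06 -0.1 ] shift now [ -5.3 -41.2  43.6] shift after rot [ -6.  -41.5  43.3]
wrist 0.92 [113.6, 122.2, 236.4, 317.3]
scene 0.72 [328.7, 181.6, 410.8, 234.8]
side 0.97 [226.7, 207.9, 319.9, 258.2]
['wrist', 'scene', 'side'] [545.8  10.7 -12.2] yawdeg -6.98 0.8134096127798792
['wrist'] [545.4  10.5 -14. ] yawdeg -8.0 0.8478882184820578
['scene'] [546.3  10.7 -12.1] yawdeg -6.94 0.9851469163706813
['side'] [545.4  10.3 -16.8] yawdeg -9.65 0.6171236171236171
```

View pics/wrist6.png

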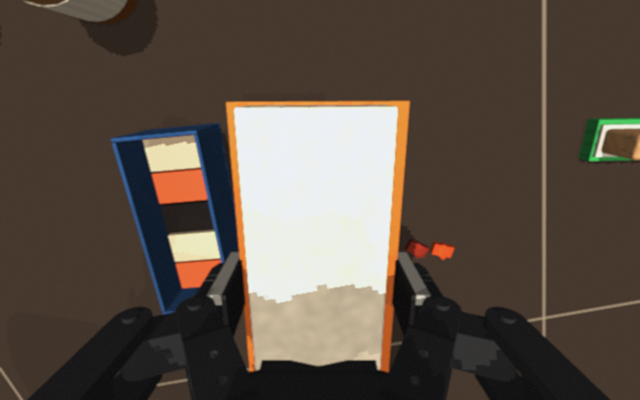

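Wrist view: the set is held centred. The box is at the left, with rim corners at (114,138), (220,125) and (165,310), partly hidden. I cross-check the box with the colour hull in the unobstructed first pictures.

Run:
```python
from fit import *
obs={}
for cam in('scene','side'):
  im=cv2.imread(f'pics/{cam}0.png'); h=cv2.cvtColor(im,cv2.COLOR_BGR2HSV)
  b=((h[...,0]>100)&(h[...,0]<130)&(h[...,1]>110)&(h[...,2]>25)).astype(np.uint8)
  b[:, :200]=0; b[:150]=0; b[:,420:]=0
  b=cv2.morphologyEx(b,cv2.MORPH_OPEN,np.ones((2,2)))
  n,l,st,_=cv2.connectedComponentsWithStats(b); k=1+np.argmax(st[1:,4]); 
  hu=cv2.convexHull(np.argwhere(l==k)[:,::-1].astype(np.int32)); m=np.zeros((400,640),np.uint8); cv2.fillPoly(m,[hu],1)
  obs[cam]=(cams.camera_model(cam),m>0); print(cam,st[k])
for ks in (['scene','side'],['scene'],['side']):
  o=[obs[k] for k in ks]
  s=minimize(iou,[545,10,-12],args=(o,),method='Nelder-Mead',options=dict(initial_simplex=[[545,8,-12],[555,8,-12],[545,18,-12],[545,8,-4]],xatol=.1,fatol=1e-4))
  print(ks,s.x.round(1),'yaw',np.degrees(s.x[2]/100).round(2),-s.fun/len(o))
c=cams.camera_model('wrist')
P=np.array([ray('',p,.055,c) for p in[(114,138),(193,130),(165,310)]]); print(P.round(4).tolist())
for a,b in((0,2),(1,0)): d=P[b]-P[a]; print(np.linalg.norm(d),np.degrees(np.arctan2(d[1],d[0])))
```

```text
scene [ 332  183   79   54 2132]
side [287 220  27  21 230]
['scene', 'side'] [543.3  12.9 -12.5] yaw -7.17 0.5313864217973807
['scene'] [543.9  13.7 -10.6] yaw -6.09 0.9517017828200972
['side'] [612.2  -6.4 -44.2] yaw -25.33 0.111651728553137
[[0.623, 0.0266, 0.055], [0.6159, -0.0294, 0.055], [0.4794, 0.0454, 0.055]]
0.14476427687824903 172.5397593771136
0.056416791623267015 82.77481959094759
```

Run:
```python
from fit import *
import pickle
obs=pickle.load(open('box.pkl','rb'))
obs['wrist']=(cams.camera_model('wrist'),obs['wrist'][1])
roi={k:np.ones((400,640),bool) for k in obs}
roi['wrist'][:,222:]=0; roi['wrist'][285:]=0
m=obs['wrist'][1]; print('wrist mask rows', [(r,np.where(m[r])[0][[0,-1]].tolist(),int(m[r].sum())) for r in(140,180,220,260,280)])
m=obs['side'][1]; print('side', [(r,np.where(m[r])[0][[0,-1]].tolist(),int(m[r].sum())) for r in(215,225,235,245,255) if m[r].any()])
def f(p,ks):
    s=0
    for k in ks:
        c,m=obs[k]; h=hullmask(c,verts(p[0]/1e3,p[1]/1e3,p[2]/100))
        s+=((h&m&roi[k]).sum()/((h|m)&roi[k]).sum())
    return -s
for ks in(['wrist'],['scene'],['side'],['wrist','scene']):
  s=minimize(f,[545,10,-12],args=(ks,),method='Nelder-Mead',options=dict(initial_simplex=[[545,8,-12],[555,8,-12],[545,18,-12],[545,8,-4]],xatol=.1,fatol=1e-4))
  print(ks,s.x.round(1),np.degrees(s.x[2]/100).round(2),s.fun)
  b=s.x
im=cv2.imread('pics/wrist6.png'); c=obs['wrist'][0]
crop=cv2.resize(im[100:330,90:260],None,fx=3,fy=2.6) if 0 else im
Z=3; big=cv2.resize(im[110:310,90:260],None,fx=Z,fy=Z,interpolation=cv2.INTER_CUBIC)
V=proj('',verts(b[0]/1e3,b[1]/1e3,b[2]/100),c)
W=proj('',verts(b[0]/1e3,b[1]/1e3,b[2]/100,.072,.028),c)
for Q,col in((V,(0,255,255)),(W,(0,255,0))):
  q=((Q[4:]-[90,110]+.5)*Z).astype(int)
  cv2.polylines(big,[q[[0,1,3,2]]],True,col,1)
cv2.imwrite('pics/fit6.png',big)
```

```text
wrist mask rows [(140, [112, 222], 111), (180, [123, 230], 108), (220, [135, 237], 103), (260, [147, 226], 80), (280, [153, 204], 52)]
side [(215, [232, 258], 27), (225, [230, 321], 70), (235, [231, 318], 88), (245, [235, 290], 56), (255, [240, 260], 21)]
['wrist'] [544.9   8.  -13.4] -7.69 -0.9735197021844489
['scene'] [546.1  11.2 -11.7] -6.72 -0.9816838046272494
['side'] [544.1  10.1  -8.9] -5.13 -0.6145758661887694
['wrist', 'scene'] [545.7   9.6 -12.8] -7.31 -1.9276856850265705
```

View pics/fit6.png

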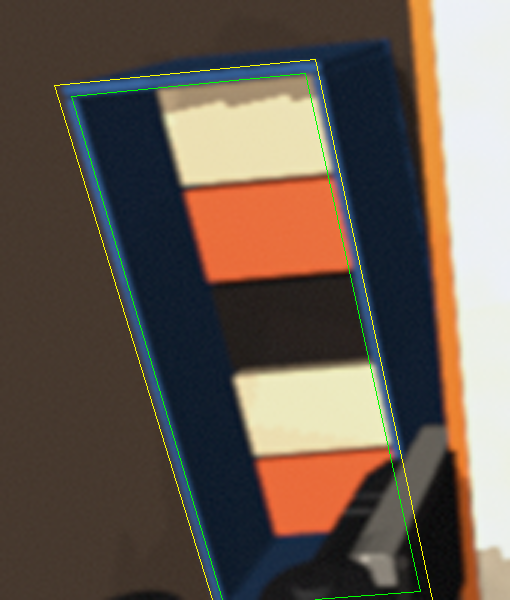

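The overlaid rim sits within about 1–2 px of the real rim, and the corrected box estimate is (0.545, 0.009), yaw -7.5°.

Run:
```python
from h import *
go((.5452,.009,.19),82.5)
```

```text
t 20.98 tcp [ 546.  -103.5  213.4] toolYang -102.84 gap 0.78 F [ 0.7 -0.2 -3.4] q6 1.4
rot [-0.35  1.01 -5.34] shift now [ -25.4 -109.4   24.4] shift after rot [ -15.5 -111.4   23.4]
```

drive_tool(
  linear=[
    [0,0,0],
    [-2,-15,2],
    [-4,-22,4],
    [-4,-25,5],
    [-3,-22,5],
    [-2,-14,4],
    [0,-6,0],
    [0,0,0],
    [0,0,0],
  ],
  rot=[
    [-0.3,1,-5.3],
    [0,0,0],
    [0,0,0],
    [0,0,0],
    [0,0,0],
    [0,0,0],
    [0,0,0],
    [0,0,0],
    [0,0,0],
  ],
  hand=[60,60,60,60,60,60,60,60,60],
)

```text
t: 21.73
tcp_pos: [0.5459, 0.0017, 0.1913]
tool_rot: [0.997, -0.073, 0.0, -0.0]
force: [0.1, -0.1, -2.9]
finger_gap: 0.778
```

Run:
```python
from h import *
go((.5452,.009,.16),82.5)
```

```text
t 21.73 tcp [545.9   1.7 191.3] toolYang -98.38 gap 0.778 F [ 0.1 -0.1 -2.9] q6 1.52
rot [-0.01 -0.01 -0.88] shift now [-1.8 -7.1 31.3] shift after rot [-1.7 -7.1 31.3]
```

drive_tool(
  linear=[
    [-1,-3.5,0],
    [-1,-3,5],
    [0,0,12],
    [0,0,12],
    [0,0,8],
    [0,0,0],
    [0,0,0],
  ],
  rot=[
    [0,0,-0.9],
    [0,0,0],
    [0,0,0],
    [0,0,0],
    [0,0,0],
    [0,0,0],
    [0,0,0],
  ],
  hand=[60,60,60,60,60,60,60],
)

```text
t: 22.32
tcp_pos: [0.5473, 0.0044, 0.1538]
tool_rot: [0.998, -0.068, 0.003, 0.001]
force: [-0.3, 0.0, -4.1]
finger_gap: 0.778
```

Run:
```python
from h import *
go((.5452,.009,.1325),82.5)
```

```text
t 22.32 tcp [547.3   4.4 153.8] toolYang -97.8 gap 0.778 F [-0.3  0.  -4.1] q6 1.51
rot [ 0.06 -0.35 -0.3 ] shift now [-2.8 -4.3 21.3] shift after rot [-2.6 -4.3 21.3]
```

Fine alignment at this height (tray underside ≈ 79 mm), then a check picture.

drive_tool(
  linear=[
    [-1.5,-2,2],
    [-1,-2,4],
    [0,0,5],
    [0,0,0],
    [0,0,0],
  ],
  rot=[
    [0,-0.35,-0.3],
    [0,0,0],
    [0,0,0],
    [0,0,0],
    [0,0,0],
  ],
  hand=[60,60,60,60,60],
)

```text
t: 22.73
tcp_pos: [0.5461, 0.0084, 0.1431]
tool_rot: [0.998, -0.066, 0.001, 0.001]
force: [-0.6, -0.3, -3.3]
finger_gap: 0.778
```

Run:
```python
from h import *
go((.5452,.009,.1325),82.5)
for cam in('scene','side'): save(cam,cam+'7.png')
A=[cv2.resize(cv2.imread(f)[s],(400,320),interpolation=cv2.INTER_CUBIC) for f,s in [('pics/side7.png',np.s_[170:270,215:340]),('pics/scene7.png',np.s_[150:246,310:430])]]
cv2.imwrite('pics/s7c.png',np.hstack(A))
```

```text
t 22.73 tcp [546.1   8.4 143.1] toolYang -97.53 gap 0.778 F [-0.6 -0.3 -3.3] q6 1.51
rot [ 0.07 -0.13 -0.03] shift now [-1.  -0.5 10.6] shift after rot [-1.  -0.4 10.6]
```

View pics/s7c.png

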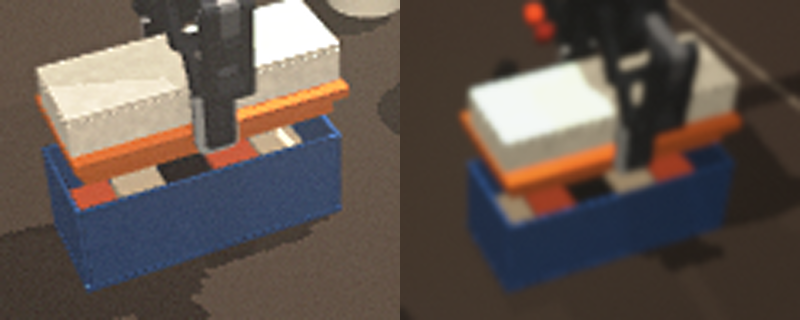

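Aligned: the flange is parallel to the box rim in both views, and the hanging fingers straddle the walls. I lower it slowly, watching the force.

drive_tool(
  linear=[
    [-0.5,0,3],
    [-0.5,-0.5,3],
    [0,0,3],
    [0,0,2],
    [0,0,0],
    [0,0,0],
  ],
  rot=[
    [0,0,0],
    [0,0,0],
    [0,0,0],
    [0,0,0],
    [0,0,0],
    [0,0,0],
  ],
  hand=[60,60,60,60,60,60],
)

```text
t: 23.33
tcp_pos: [0.5455, 0.009, 0.1315]
tool_rot: [0.998, -0.066, 0.002, 0.001]
force: [0.3, -0.5, -3.2]
finger_gap: 0.773
```

Run:
```python
from h import *
go((.5452,.009,.1155),82.5)
```

```text
t 23.33 tcp [545.5   9.  131.5] toolYang -97.53 gap 0.773 F [ 0.3 -0.5 -3.2] q6 1.52
rot [ 0.08 -0.19 -0.02] shift now [-0.3  0.  16. ] shift after rot [-0.3  0.1 16. ]
```

drive_tool(
  linear=[
    [0,0,3],
    [0,0,3],
    [0,0,3],
    [0,0,0],
  ],
  rot=[
    [0,-0.2,0],
    [0,0,0],
    [0,0,0],
    [0,0,0],
  ],
  hand=[60,60,60,60],
)

```text
t: 23.67
tcp_pos: [0.5457, 0.0089, 0.1217]
tool_rot: [0.998, -0.066, 0.0, 0.001]
force: [-0.3, -0.9, -3.6]
finger_gap: 0.78
```

Run:
```python
from h import *
go((.5452,.009,.1155),82.5)
```

```text
t 23.67 tcp [545.7   8.9 121.7] toolYang -97.53 gap 0.78 F [-0.3 -0.9 -3.6] q6 1.52
rot [ 0.08 -0.01 -0.03] shift now [-0.5 -0.   6.2] shift after rot [-0.5 -0.   6.2]
```

drive_tool(
  linear=[
    [0,0,2],
    [0,0,2],
    [0,0,1.5],
    [0,0,0],
  ],
  rot=[
    [0,0,0],
    [0,0,0],
    [0,0,0],
    [0,0,0],
  ],
  hand=[60,60,60,60],
)

```text
t: 24.0
tcp_pos: [0.5459, 0.0089, 0.1155]
tool_rot: [0.998, -0.066, 0.0, 0.001]
force: [-0.1, 0.7, -2.1]
finger_gap: 0.777
```

drive_tool(
  linear=[
    [0,0,1],
    [0,0,1],
    [0,0,0],
  ],
  rot=[
    [0,0,0],
    [0,0,0],
    [0,0,0],
  ],
  hand=[60,60,60],
)

```text
t: 24.25
tcp_pos: [0.546, 0.0088, 0.1159]
tool_rot: [0.998, -0.066, 0.001, 0.001]
force: [-0.8, -0.5, -2.8]
finger_gap: 0.777
```

drive_tool(
  linear=[
    [0,0,2],
    [0,0,2],
    [0,0,1],
  ],
  rot=[
    [0,0,0],
    [0,0,0],
    [0,0,0],
  ],
  hand=[60,60,60],
)

```text
t: 24.5
tcp_pos: [0.5462, 0.0088, 0.1155]
tool_rot: [0.998, -0.066, 0.002, 0.001]
force: [-1.9, -0.2, -1.9]
finger_gap: 0.778
```

It stops at TCP z 0.1155, which is exactly the seated height. Release.

drive_tool(
  linear=[
    [0,0,0],
    [0,0,0],
    [0,0,0],
    [0,0,0],
    [0,0,0],
    [0,0,0],
  ],
  rot=[
    [0,0,0],
    [0,0,0],
    [0,0,0],
    [0,0,0],
    [0,0,0],
    [0,0,0],
  ],
  hand=[70,74,80,85,85,85],
)

```text
t: 25.0
tcp_pos: [0.5479, 0.0085, 0.1161]
tool_rot: [0.998, -0.066, 0.004, 0.001]
force: [-0.0, 0.4, -0.8]
finger_gap: 0.997
```

drive_tool(
  linear=[
    [0,0,-6],
    [0,0,-10],
    [0,0,-10],
    [0,0,-10],
    [0,0,-10],
    [0,0,-8],
    [0,0,0],
    [0,0,0],
    [0,0,0],
  ],
  rot=[
    [0,0,0],
    [0,0,0],
    [0,0,0],
    [0,0,0],
    [0,0,0],
    [0,0,0],
    [0,0,0],
    [0,0,0],
    [0,0,0],
  ],
  hand=[85,85,85,85,85,85,85,85,85],
)

```text
t: 25.75
tcp_pos: [0.5483, 0.0086, 0.178]
tool_rot: [0.998, -0.066, 0.006, 0.001]
force: [-0.3, 0.0, -0.2]
finger_gap: 0.991
```

Run:
```python
from m import *
go((.546,.009,.12),82.5)
c=cams.camera_model('wrist'); im=save('wrist','w8.png')
for n,z in [('cover',.085),('tray_lid',.061),('tile_box',.055)]:
  r=cams.regions_of(n,'wrist')
  if r: print(n,r[0]['score'],r[0]['rect'],rect_at(r[0]['pixels'],z,c))
for n,z in [('cover',.061),('tray_lid',.041)]:
  for cam in('wrist','scene','side'):
    if cam!='wrist' and n=='cover': cams.snapshot(cam)
    for x in cams.spot_point(n,cam)[:1]: print(n,cam,x['score'],ray(cam,x['at'],z).round(4))
```

```text
t 25.75 tcp [548.3   8.6 178. ] toolYang -97.52 gap 0.991 F [-0.3  0.  -0.2] q6 1.52
rot [ 0.12 -0.69 -0.02] shift now [-3.  -0.2 58. ] shift after rot [-2.3 -0.1 58. ]
cover 0.81 [269.4, 104.4, 371.7, 356.6] ((546.6749267578125, 7.958774566650391), (49.51242446899414, 147.45535278320312), 82.92843627929688)
tray_lid 0.59 [257.3, 108.8, 381.4, 328.5] ((555.2490844726562, 36.82718276977539), (45.293331146240234, 155.6155242919922), 67.26385498046875)
cover wrist 0.56 [0.5481 0.0079 0.061 ]
cover scene 0.95 [0.5492 0.0044 0.061 ]
cover side 0.7 [0.5464 0.003  0.061 ]
tray_lid scene 0.75 [ 0.5494 -0.001   0.041 ]
tray_lid side 0.66 [0.5434 0.0133 0.041 ]
```

The cover outline measured at z = 0.085 is 147.5 × 49.5 mm, level with the expected seated height. Next I grip the cover's sides with the tips above the flange.

drive_tool(
  linear=[
    [-1.5,0.5,5],
    [0,0,9],
    [0,0,9],
    [0,0,7],
    [0,0,3],
    [0,0,0],
    [0,0,0],
  ],
  rot=[
    [0.1,-0.7,-0.2],
    [0,0,0],
    [0,0,0],
    [0,0,0],
    [0,0,0],
    [0,0,0],
    [0,0,0],
  ],
  hand=[85,85,85,85,85,85,85],
)

```text
t: 26.93
tcp_pos: [0.5458, 0.0083, 0.1394]
tool_rot: [0.998, -0.064, -0.003, -0.0]
force: [0.1, 0.3, -0.3]
finger_gap: 0.996
```

Run:
```python
from h import *
go((.5467,.008,.140),82.8)
```

```text
t 26.93 tcp [545.8   8.3 139.4] toolYang -97.31 gap 0.996 F [ 0.1  0.3 -0.3] q6 1.51
rot [-0.01  0.3  -0.11] shift now [ 0.9  0.2 -0.6] shift after rot [ 0.9  0.2 -0.6]
```

drive_tool(
  linear=[
    [0,0,-0.6],
    [0,0,0],
    [0,0,0],
    [0,0,0],
    [0,0,0],
    [0,0,0],
    [0,0,0],
  ],
  rot=[
    [0,0.3,0],
    [0,0,0],
    [0,0,0],
    [0,0,0],
    [0,0,0],
    [0,0,0],
    [0,0,0],
  ],
  hand=[75,65,56,46,42,42,42],
  force=40,
)

```text
t: 27.52
tcp_pos: [0.5462, 0.0083, 0.1413]
tool_rot: [0.998, -0.064, 0.001, 0.0]
force: [-0.4, 0.7, -0.6]
finger_gap: 0.572
```

drive_tool(
  linear=[
    [0,0,-2],
    [0,0,-3],
    [0,0,-4],
    [0,0,-4],
    [0,0,-4],
    [0,0,0],
  ],
  rot=[
    [0,0,0],
    [0,0,0],
    [0,0,0],
    [0,0,0],
    [0,0,0],
    [0,0,0],
  ],
  hand=[42,42,42,42,42,42],
)

```text
t: 28.02
tcp_pos: [0.5459, 0.0084, 0.1598]
tool_rot: [0.998, -0.064, 0.001, 0.0]
force: [0.3, -0.0, -1.1]
finger_gap: 0.574
```

Run:
```python
from h import *
go((.546,.008,.240),82.7)
```

```text
t 28.02 tcp [545.9   8.4 159.8] toolYang -97.29 gap 0.574 F [ 0.3 -0.  -1.1] q6 1.51
rot [-0.   -0.1   0.01] shift now [  0.3   0.4 -80.2] shift after rot [  0.1   0.4 -80.2]
```

drive_tool(
  linear=[
    [0,0,-6],
    [0,0,-10],
    [0,0,-14],
    [0,0,-14],
    [0,0,-14],
    [0,0,-12],
    [0,0,-8],
    [0,0,-3],
    [0,0,0],
    [0,0,0],
    [0,0,0],
  ],
  rot=[
    [0,0,0],
    [0,0,0],
    [0,0,0],
    [0,0,0],
    [0,0,0],
    [0,0,0],
    [0,0,0],
    [0,0,0],
    [0,0,0],
    [0,0,0],
    [0,0,0],
  ],
  hand=[42,42,42,42,42,42,42,42,42,42,42],
)

```text
t: 28.93
tcp_pos: [0.5449, 0.0086, 0.2496]
tool_rot: [0.998, -0.064, 0.002, 0.0]
force: [-0.7, -1.1, -0.9]
finger_gap: 0.579
```

Run:
```python
from h import *
go((.546,.008,.240),82.7)
for cam in('scene','side'): save(cam,cam+'9.png')
A=[cv2.resize(cv2.imread(f)[s],(400,500),interpolation=cv2.INTER_CUBIC) for f,s in [('pics/side9.png',np.s_[120:370,180:380]),('pics/scene9.png',np.s_[80:290,270:438])]]
cv2.imwrite('pics/s9c.png',np.hstack(A))
for n,z in(('tray_lid',.041),('cover',.16),('scraper',0),('soap_bottle',0),('spacer_cup',0),('nippers',0),('spare_a',.044),('chip_a',0)):
  for cam in('scene','side'):
    for x in cams.spot_point(n,cam)[:3 if n[-2]=='_' else 1]: print(n,cam,round(x['score'],2),ray(cam,x['at'],z).round(3))
go((.546,.008,.240),82.7)
```

```text
t 28.93 tcp [544.9   8.6 249.6] toolYang -97.29 gap 0.579 F [-0.7 -1.1 -0.9] q6 1.51
rot [ 0.   -0.18  0.01] shift now [1.1 0.4 9.6] shift after rot [1.1 0.4 9.6]
tray_lid scene 0.81 [0.553 0.002 0.041]
tray_lid side 0.77 [0.541 0.013 0.041]
cover scene 0.96 [ 0.533 -0.008  0.16 ]
cover side 0.66 [0.555 0.025 0.16 ]
scraper scene 0.7 [ 0.539 -0.37   0.   ]
scraper side 0.62 [0.543 0.064 0.   ]
soap_bottle scene 0.7 [0.737 0.017 0.   ]
soap_bottle side 0.89 [0.74  0.025 0.   ]
spacer_cup scene 0.65 [0.756 0.152 0.   ]
spacer_cup side 0.66 [0.764 0.152 0.   ]
nippers side 0.72 [ 0.764 -0.167  0.   ]
spare_a scene 0.6 [0.555 0.004 0.044]
spare_a scene 0.54 [0.521 0.013 0.044]
spare_a scene 0.5 [0.568 0.003 0.044]
spare_a side 0.5 [0.566 0.005 0.044]
chip_a scene 0.39 [ 0.504 -0.162  0.   ]
chip_a side 0.7 [ 0.458 -0.194  0.   ]
chip_a side 0.49 [ 0.459 -0.175  0.   ]
chip_a side 0.39 [ 0.512 -0.151  0.   ]
t 29.83 tcp [545.2   8.5 249.9] toolYang -97.29 gap 0.576 F [-0.2  0.5 -0.5] q6 1.51
rot [ 0.01 -0.21  0.01] shift now [0.8 0.4 9.9] shift after rot [0.9 0.4 9.9]
```

The cover is held still about 11 cm up, and the tray lid, chips, block and bystanders are where expected. I'm handing it in.

```bash
python3 -c "
from station import order; print(order.sign_off())"
```

```text
the job is handed in; nothing more can be done
None
```

I carried out the whole task and handed it in at about 30 s of the 72 s; no verdict is reported.

- **Chips:** I pushed all three off the cover with the held block. Orange and red fell at the -x end, black at the +y side. The set did not visibly move.
- **Block:** I stood it back on the counter on the free -y side.
- **Lid set:** I carried it level by the flange and lowered it until it stopped at 0.1155 m tool height, exactly the expected seated height, then let go. The cover outline measured there was 147.5 × 49.5 mm, which fits a seated height.
- **Cover:** I lifted it off alone and held it still and level, about 11 cm above where it sat. Wrist load was about 1 N, roughly the cover's weight.

**Last checks:**
- **Good:** Soap bottle and cup were within about 1 cm of their first positions in both cameras. The nippers were seen by the side camera only, also within 1 cm.
- **Good:** The tray lid was at the box, the side camera placed the three chips on the counter, and the spare-tile reports lay in the tray.
- **Disagreed:** The side camera put the block at a false spot (0.543, 0.064), while the scene camera had it where I stood it. The network positions for the tray lid and cover differed by 1–4 cm between cameras.
- **Failed:** My last check picture was refused because I had already viewed 12, so I did not confirm the final state by eye.

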